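Set out the ring gauges for the nut check

ROBOT

A 7-joint arm with a two-finger parallel gripper is mounted at the origin on a cart in front of the work surface, level with it; the furniture and walls round the work are solid. World frame = base frame: x ahead of the robot, y to its left, z up, the work surface at z = 0. Lengths are in m, angles in rad, forces in N, time in s.
With the tool pointing down it reaches from about 0.35 to 0.9 m from the base axis. Payload 8.1 kg.
Tool frame: the origin (TCP) lies at the very end of the fingers, on their centre line; the grasp point (between the pads) lies 19 mm behind it (arm.tcp_to_grasp is the z of the grasp point in the tool frame, in m); z points along the fingers, y is the line along which they close (so a half turn about z gives the same grasp; the last joint's range is limited). The gripper opens to 92 mm and grips with 3 to 60 N. Pads are 19 mm wide; open, the fingers measure 130 mm over their backs; the gripper's body (75 mm by 190 mm) begins 47 mm behind the grasp point.
Start: joints at [-1.222, 0.434, 0.025, 1.573, -0.012, 1.134, -0.075], TCP at [0.273, 0.562, 0.227] pointing down, gripper open.
Joint ranges: [-2.62, 2.62], [-0.44, 2.09], [-1.27, 1.32], [0.08, 2.57], [-1.32, 4.46], [0.12, 2], [-2.74, 2.74]. Speed limits (rad/s): [2.22, 2.22, 3.01, 3.01, 3.14, 3.14, 3.14].

INTERFACE

Orientations are given as a rotation vector (axis times angle).
In Python, from cell import readout, vision, sign_off, arm gives the robot as it stands. The module is installed in compiled form; this text tells all that it offers.
- The arm moves only by the shell command python3 -m creep 'ROWS' [FORCE]. ROWS is JSON, a list of rows, each a list of 5 numbers: the shift along the tool's x, y, z in units of 4 cm (1.0 is 4 cm), then the turn about the tool's z in units of 4 degrees (1.0 is 4 degrees), then the opening, from 0 (shut) to 1 (fully open). A call has 1 to 12 rows; each row shifts and turns the commanded pose from where the row before left it, along the tool's axes as they then stand; what a row does not reach is not made up. A row lasts 1/8 s, in which the tool goes at most 62.5 mm and 10.7 degrees, less where a joint would pass 70% of its speed; a pose out of reach is approached as far as the arm can. A call with a number of a shift or a turn outside -1 to 1 is refused whole. A call with a gripper value outside its range is refused whole. The fingers move at their own pace and stop on an object; FORCE is the grip in N (left out, the last holds). Time passes only in rows, so rows that do not move let the fingers close. It gives the time, the measured TCP pose, the force, the opening and the grip force at its end, in the units of the state.
- readout.observe(): the state, without advancing time (a new reading comes with each control period).
- vision.get_image(name): name is "scene" or "top"; returns a dict with "pixels" (384x512x3 uint8, blue, green, red), "z_map" (384x512 float32, m along the optical axis (not along the pixel's ray), 0 where there is no reading), "camera_matrix" (3x3 intrinsics, pixels), "k1" (the pictures are not rectified: a ray, as slopes to the right and down, at radius r is drawn at 1 + k1 r^2 times it, then the intrinsics apply), "position" and "rotation" of the camera in the world. Camera axes: x right, y up, looking along -z (the intrinsics and any distortion apply to the point x, -y, -z); pixel columns grow to the right and rows downward; lengths in m; the calibration is good to about 2 mm. A picture is of the moment at which its call begins.
- sign_off(): hands the job in; it is judged then, once.
The state is a dict: "clock": time; "joints": joint angles; "dq": joint speeds; "joint_efforts": joint torques, N m; "position": TCP position; "ee_rot": TCP orientation; "force": force on the tool from outside, world axes, zero at the start; "ft_torque": the same for the moment, N m; "width": opening from 0.0 (shut) to 1.0 (fully open); "gripper_force": force on a finger pad.
Only numpy, scipy, OpenCV 4.12 (cv2) and the standard library are available. Lean on these libraries where they do the work, as an engineer would, in place of code of your own. Each camera call takes 0.05 s, during which the arm holds its last target. There are 200 camera calls.

TASK

On the green gauging pad the large ring gauge and the tally counter stand almost touching. Part them and set the small ring gauge between them, so that all three stand on the pad in one row along its white line with gaps of no more than 3 cm, and lay one of the two loose nuts flat and centred on top of each ring gauge. Leave the nuts in the blue bin and the other tools where they are.

Things in the scene. Friction and masses are not known exactly. Their poses are not given: they have to be found in the camera images.
- pad: Fixed flat green pad with aluminium edge, 85 mm (x, away from the robot) by 200 mm (y, to the left), 5 mm thick; a white line along y at x = 0. Origin: centre of its underside; upper face at z = 5 mm. At the start large ring and counter stand on its right-hand part near the line, a few mm apart, either one on the left: free room on the pad is only to the left of the pair.
- large_ring_center (a point): The large ring gauge: a plain steel disc 45 mm across and 14 mm high with a small hole down its middle, standing flat on the pad. The point is its centre, 7 mm above its underside. z is its axis, upward. Loose, 0.12 kg; take it by the rim.
- counter_center (a point): Tally counter: black box, 45 mm (its x) by 60 mm (its y), 34 mm high, with a silver round key 18 mm across on top, rising to 41 mm, 14 mm off centre towards -y. Number window in its -x face. It starts on the pad, its y within 0.1 rad of the pad's y. The point is on its vertical middle axis, 17 mm above its underside. Loose, about 0.09 kg.
- small_ring_center (a point): The small ring gauge: a plain steel disc 38 mm across and 12 mm high with a small hole in its middle, lying flat on the worktop in front of the pad (the robot's side). The point is its centre, 6 mm above its underside. z is its axis, upward. Loose, 0.08 kg.
- nut_a_center (a point): One of two like steel hexagon flange nuts lying on the worktop in front of the pad: flange 23 mm across at the bottom, 12 mm high, flat on its flange. The point is its centre, 6 mm above its underside. z is its axis, upward. Loose, 14 g. Either nut may go on either ring.
- nut_b_center (a point): The other of the two like flange nuts in front of the pad (23 mm across, 12 mm high, flat on its flange); the point is its centre, 6 mm above its underside.
- hex_key: A bystander: a small dark hexagon key lying flat on the worktop, 28 x 73 x 5 mm, long along its y. Origin: centre of its underside. Not to be moved.
- plug_gauge: A bystander: a plug gauge, a slim white rod 98 mm long (its y), 17 mm wide and 14 mm high, lying on the worktop. Origin: centre of its underside. Not to be moved.
Mind the look-alikes: they are no part of the job. Of the things like the part that bears counter_center, leave any that is pink; of the rest the larger one is meant. What is shaped like the part that bears small_ring_center but black is not meant.

How it is judged:
By the outcome, as a careful person would: the job done as asked, in the order asked, and still so for the second after the job is handed in, with the robot touching nothing.
It also fails if it takes over 80 s, if anything falls off the work surface, if the arm or the gripper's body presses on something with over 40 N, if the wrist force passes 120 N, or if a joint passes its speed limit or range.

## Working session

There is one attempt and no reset: what is moved stays moved. The work goes in short steps, Python scripts to look and compute and a shell command to move; the robot and the scene stay as the last step left them, time stands still between calls to the robot, and variables do not carry over. Pictures are saved under pics/ and viewed, at most 14 in all, crops included, and the job is handed in when it is done.

```bash
mkdir -p pics; python3 - <<'E'
from cell import readout, vision, arm
import cv2
s=readout.observe(); print({k:s[k] for k in('clock','position','ee_rot','width')}, arm.tcp_to_grasp)
for n in('scene','top'):
    i=vision.get_image(n); cv2.imwrite(f'pics/{n}0.png',i['pixels']); print(n,i['camera_matrix'],i['k1'],i['position'],i['rotation'])
E
```

```text
{'clock': 0.0, 'position': array([0.2726928 , 0.56180674, 0.22596838]), 'ee_rot': array([-7.03713223e-01, -3.06153644e+00,  2.40224742e-03]), 'width': 1.0021791089923582} -0.0188
scene [[365.37331872   0.         253.79657316]
 [  0.         365.37331872 194.58270119]
 [  0.           0.           1.        ]] 0.022251474325006123 [-0.21399672  0.043295    0.65070218] [ 0.80042116 -0.44157457 -0.89158328]
top [[400.2293866    0.         257.76441302]
 [  0.         400.2293866  192.19018413]
 [  0.           0.           1.        ]] -0.12054022304808058 [0.31934633 0.46869302 0.99135583] [ 0.03519795 -0.07540187 -1.54888071]
```

View pics/scene0.png

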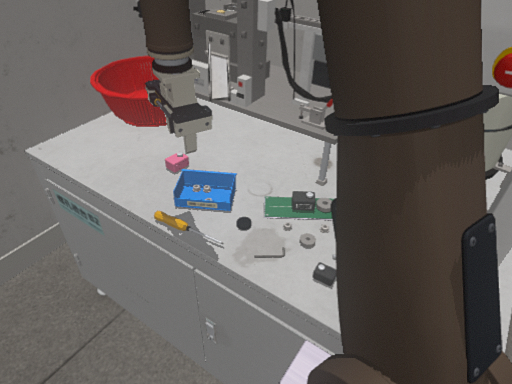

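View pics/top0.png

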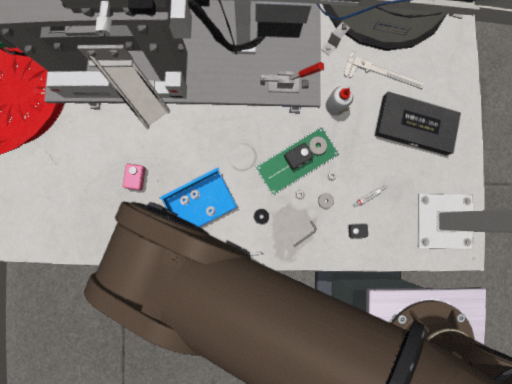

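The top view shows the pad at about (298,160), with the counter (298,155) left of the large ring (318,146). The nuts are at (300,195) and (332,177), the small ring at (326,201). Look-alikes: a black ring at (261,216), a small black counter at (358,231) and a pink one.

```bash
cat > h.py <<'E'
import cv2, numpy as np
from scipy.spatial.transform import Rotation as R
from cell import vision, readout
def cast(im,uv,z):
    uv=np.array(uv,float).reshape(-1,1,2)
    n=cv2.undistortPoints(uv,im['camera_matrix'],np.array([im['k1'],0,0,0,0.]))[:,0]
    d=np.c_[n[:,0],-n[:,1],-np.ones(len(n))]@R.from_rotvec(im['rotation']).as_matrix().T
    p=np.array(im['position']); return p+d*((z-p[2])/d[:,2])[:,None]
def crop(im,box,k,fn):
    u0,v0,u1,v1=box; cv2.imwrite(fn,cv2.resize(im['pixels'][v0:v1,u0:u1],None,fx=k,fy=k,interpolation=cv2.INTER_CUBIC))
def blobs(mask,box,amin=8):
    m=np.zeros_like(mask,np.uint8); u0,v0,u1,v1=box; m[v0:v1,u0:u1]=mask[v0:v1,u0:u1]
    n,l,s,c=cv2.connectedComponentsWithStats(m,connectivity=4)
    return [(s[i,4],c[i],cv2.minAreaRect(np.argwhere(l==i)[:,::-1].astype(np.float32))) for i in range(1,n) if s[i,4]>=amin]
E
python3 - <<'E'
from h import *
for n,box in(('top',(230,115,380,255)),('scene',(220,170,345,290))):
    im=vision.get_image(n); crop(im,box,5 if n=='top' else 5,f'pics/{n}1.png')
    hsv=cv2.cvtColor(im['pixels'],cv2.COLOR_BGR2HSV); print(n)
    g=(hsv[...,0]>60)&(hsv[...,0]<95)&(hsv[...,1]>100)
    for a,c,r in blobs(g,box,100): print('green',a,c.round(1),cast(im,cv2.boxPoints(r),.005)[:,:2].round(4).tolist())
    k=hsv[...,2]<60
    for a,c,r in blobs(k,box,30): print('dark',a,c.round(1),r,cast(im,c,.035)[0,:2].round(4))
    q=(hsv[...,1]<60)&(hsv[...,2]<165)&(hsv[...,2]>60)
    for a,c,r in blobs(q,box,10): print('grey',a,c.round(1),np.round(r[1],1),cast(im,c,.012)[0,:2].round(4))
E
```

```text
top
green 1414 [292.7 164.7] [[0.4518, 0.4479], [0.5565, 0.2878], [0.4911, 0.2468], [0.388, 0.407]]
dark 53 [377.9 128.2] ((377.5, 126.0), (20.0, 3.0), 90.0) [0.5528 0.15  ]
dark 43 [290.3 163.6] ((289.3603820800781, 162.78866577148438), (16.954545974731445, 5.590085506439209), 42.51044845581055) [0.4582 0.3675]
dark 117 [261.2 216. ] ((261.0, 216.0), (12.0, 12.0), 90.0) [0.3304 0.4355]
dark 132 [237.2 249.9] ((237.80001831054688, 250.90000915527344), (21.0190372467041, 8.049844741821289), 26.56505012512207) [0.2488 0.491 ]
grey 91 [339.5 117.2] [ 6. 19.] [0.5833 0.2417]
grey 46 [376.5 128.6] [24.  5.] [0.5574 0.1461]
grey 434 [301.7 153.8] [18.7 42. ] [0.4868 0.337 ]
grey 24 [317.9 144. ] [6. 6.] [0.5128 0.2966]
grey 15 [330.4 178.5] [7.2 3.6] [0.427  0.2646]
grey 12 [297.8 196.7] [7.1 2.8] [0.38   0.3456]
grey 50 [322.1 204.1] [15.8  8.1] [0.3628 0.2849]
grey 11 [327.2 199.9] [4. 2.] [0.3736 0.2723]
grey 13 [357.6 203.7] [5.  3.2] [0.3657 0.1956]
grey 28 [234.3 209.9] [ 3.8 10. ] [0.3442 0.5007]
grey 68 [260.6 216.8] [15. 15.] [0.3287 0.4361]
grey 18 [260.8 216.2] [5. 4.] [0.3303 0
[... 510 characters left out ...]
[ 5. 10.] [0.4381 0.4374]
grey 26 [264.7 211.1] [13.6  4.2] [0.3918 0.4121]
grey 19 [225.6 211.4] [ 1. 10.] [0.331  0.4936]
grey 170 [243.4 223. ] [14. 15.] [0.3232 0.4311]
grey 39 [286.8 217.5] [ 2. 23.] [0.4044 0.3527]
grey 40 [311.  218.6] [ 1. 25.] [0.4373 0.3005]
grey 553 [326.6 269.2] [71.3 24.9] [0.3123 0.1958]
grey 12 [287.2 223.9] [2. 4.] [0.3848 0.34  ]
grey 42 [287.  227.8] [5. 8.] [0.3728 0.3333]
grey 10 [324.5 226. ] [2. 3.] [0.4332 0.2603]
grey 41 [323.8 230.1] [5. 9.] [0.4191 0.2553]
grey 211 [307.2 240.9] [15. 16.] [0.3628 0.2714]
grey 129 [271.9 254.8] [ 9.6 32.6] [0.2766 0.3166]
grey 585 [235.5 280.2] [51.1 17.7] [0.1713 0.3417]
grey 15 [221.9 288.1] [3. 5.] [0.1387 0.3527]
```

View pics/top1.png

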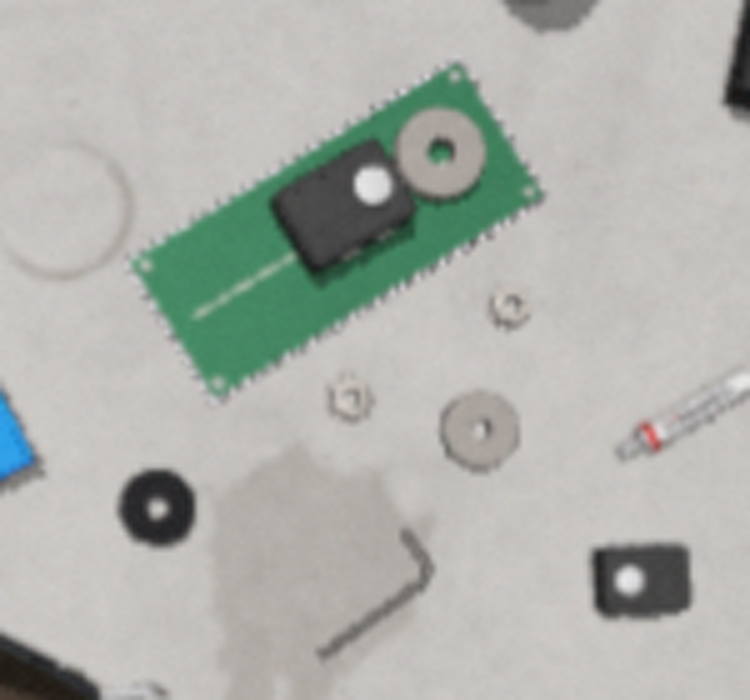

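View pics/scene1.png

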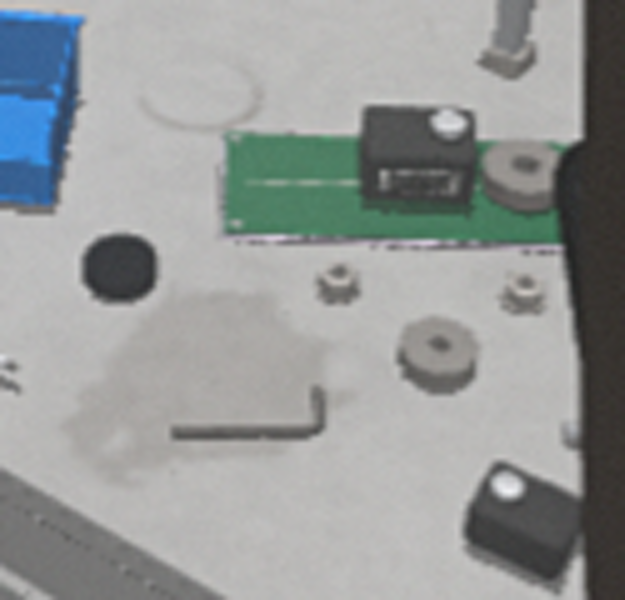

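The crops show the pad's corners at (135,262), (460,67), (543,195), (220,398) in the top crop. In the same crop the large ring is at (441,153), the counter key at (372,185), the nuts at (349,400) and (509,308), and the small ring at (480,430). I'll refine these with the depth map.

```bash
cat >> h.py <<'E'
def xyz(im):
    v,u=np.mgrid[:384,:512]; n=cv2.undistortPoints(np.c_[u.ravel(),v.ravel()].astype(float).reshape(-1,1,2),im['camera_matrix'],np.array([im['k1'],0,0,0,0.]))[:,0]
    d=np.c_[n[:,0],-n[:,1],-np.ones(len(n))]*im['z_map'].ravel()[:,None]
    return (d@R.from_rotvec(im['rotation']).as_matrix().T+np.array(im['position'])).reshape(384,512,3)
def objs(im,c,rad,lo,hi):
    X=xyz(im); m=(np.hypot(X[...,0]-c[0],X[...,1]-c[1])<rad)&(X[...,2]>lo)&(X[...,2]<hi)&(im['z_map']>0)
    p=X[m]; 
    if len(p)<4: return None
    r=cv2.minAreaRect(p[:,:2].astype(np.float32)); return len(p),p.mean(0).round(4),np.round(r[0],4),np.round(r[1],4),round(r[2],1),np.percentile(p[:,2],[10,50,90]).round(4)
E
python3 - <<'E'
from h import *
im=vision.get_image('top'); o=lambda a:np.array(a,float)/5-.4+[230,115]
C=cast(im,o([[135,262],[460,67],[543,195],[220,398]]),.005)[:,:2]; print('corners',C.round(4).tolist(),C.mean(0))
print('sides',np.linalg.norm(np.diff(C,axis=0,append=C[:1]),axis=1), 'ydir',C[0]-C[1],C[3]-C[2])
print('line end',cast(im,o([[195,318],[293,258]]),.005)[:,:2])
for n,p,z in(('L',(441,153),.019),('key',(372,185),.046),('S',(480,430),.012),('na',(349,400),.008),('nb',(509,308),.008)): print(n,cast(im,o(p),z)[0])
for n in('top','scene'):
  im=vision.get_image(n)
  print(n,'counter',objs(im,(.475,.345),.045,.031,.06)); print('L',objs(im,(.507,.3),.03,.014,.025)); print('S',objs(im,(.369,.279),.03,.007,.02))
  print('na',objs(im,(.38,.344),.022,.005,.02)); print('nb',objs(im,(.424,.262),.022,.005,.02)); print('floor',objs(im,(.33,.37),.03,-.02,.02))
E
```

```text
corners [[0.452, 0.4482], [0.5555, 0.2861], [0.4912, 0.2435], [0.3853, 0.4048]] [0.47100446 0.34565048]
sides [0.19236309 0.07706265 0.19294176 0.07964279] ydir [-0.1034623   0.16217001] [-0.10594555  0.16125155]
line end [[0.42475941 0.41789287]
 [0.45595102 0.36955607]]
L [0.50836984 0.29800874 0.019     ]
key [0.48657102 0.33607937 0.046     ]
S [0.37177214 0.27624202 0.012     ]
na [0.38547851 0.34104594 0.008     ]
nb [0.43319878 0.26129167 0.008     ]
top counter (441, array([0.4782, 0.3488, 0.0386]), array([0.4791, 0.3479]), array([0.044 , 0.0601]), 31.0, array([0.0354, 0.0382, 0.042 ]))
L (235, array([0.5086, 0.2985, 0.0183]), array([0.5093, 0.2986]), array([0.0437, 0.0442]), 77.1, array([0.0159, 0.0183, 0.0204]))
S (173, array([0.3714, 0.2758, 0.011 ]), array([0.3709, 0.276 ]), array([0.0347, 0.0381]), 1.3, array([0.0083, 0.0109, 0.0135]))
na (33, array([0.3856, 0.3403, 0.0102]), array([0.3858, 0.3406]), array([0.0165, 0.017 ]), 27.4, array([0.0077, 0.0105, 0.0124]))
nb (37, array([0.434 , 0.261 , 0.0105]), array([0.4336, 0.2604]), array([0.0157, 0.0202]), 86.4, array([0.007
[... 257 characters left out ...]
85]), 30.6, array([0.0348, 0.0394, 0.0446]))
L (142, array([0.5026, 0.2988, 0.0196]), array([0.5033, 0.3006]), array([0.0435, 0.038 ]), 15.2, array([0.0174, 0.0199, 0.0215]))
S (152, array([0.3669, 0.2742, 0.0125]), array([0.3681, 0.275 ]), array([0.0388, 0.0336]), 27.4, array([0.0104, 0.0128, 0.0143]))
na (41, array([0.3815, 0.3388, 0.0107]), array([0.3816, 0.3398]), array([0.0179, 0.0172]), 41.1, array([0.0066, 0.0114, 0.0135]))
nb (45, array([0.4296, 0.2595, 0.0108]), array([0.4301, 0.2595]), array([0.0203, 0.0182]), 78.1, array([0.0066, 0.0113, 0.0143]))
floor (334, array([0.3294, 0.3696, 0.0009]), array([0.3293, 0.3695]), array([0.0573, 0.0586]), 8.0, array([-0.0003,  0.0008,  0.0021]))
```

```bash
cat > w.py <<'E'
# pose in pad frame (w along line, left +; u across, away +; z), mm, and tool yaw error in deg; args: target w u z -> units
import sys,numpy as np
from scipy.spatial.transform import Rotation as R
from cell import readout
S0,T0,PSI=.5816,.0354,np.radians(32.9)
s=readout.observe(); p=s['position']; c,n=np.cos(PSI),np.sin(PSI)
M=R.from_rotvec(s['ee_rot']).as_matrix()
q=np.array([-n*p[0]+c*p[1]-T0,c*p[0]+n*p[1]-S0,p[2]])*1e3
yaw=np.degrees(np.arctan2(M[1,1],M[0,1]))-32.9
print('w,u,z',q.round(1),'yawerr',yaw.round(2),'zax',M[:,2].round(3),'t',round(s['clock'],2),'F',np.round(s['force'],1),'open mm',round(s['width']*92,1),'grip',np.round(s['gripper_force'],1))
if len(sys.argv)>3:
    d=(np.array(list(map(float,sys.argv[1:4])))-q)/40; print('units x,y,z',[d[0].round(2),d[1].round(2),(-d[2]).round(2)],'turn',(yaw/4).round(2))
E
python3 w.py -2.2 7.5 90; python3 -m creep '[[0,0,0,1,1],[0,0,0,1,1],[0,0,0,1,1],[0,0,0,1,1],[0,0,0,1,1],[0,0,0,1,1],[0,0,0,1,1],[0,0,0,0.8,1],[0,0,0,0,1]]' 20; python3 w.py -2.2 7.5 90
```

```text
w,u,z [288.4 -47.1 226.6] yawerr 31.21 zax [-0. -0. -1.] t 0.35 F [-0.5 -0.8  0.5] open mm 92.2 grip 0.0
units x,y,z [np.float64(-7.27), np.float64(1.37), np.float64(3.41)] turn 7.8
clock: 1.48
position: [0.2728, 0.5623, 0.2267]
ee_rot: [1.501, 2.76, -0.0]
force: [-0.2, -1.1, -0.3]
width: 0.998
gripper_force: 0.0
w,u,z [288.5 -47.1 226.7] yawerr 0.03 zax [ 0. -0. -1.] t 1.48 F [-0.2 -1.1 -0.3] open mm 91.8 grip 0.0
units x,y,z [np.float64(-7.27), np.float64(1.37), np.float64(3.42)] turn 0.01
```

```bash
python3 -m creep '[[-0.8,0.15,0.2,0,1],[-0.8,0.15,0.35,0,1],[-0.8,0.15,0.35,0,1],[-0.8,0.15,0.35,0,1],[-0.8,0.15,0.35,0,1],[-0.8,0.15,0.35,0,1],[-0.8,0.15,0.35,0,1],[-0.8,0.15,0.35,0,1],[-0.57,0.1,0.35,0,1],[-0.3,0.07,0.3,0,1],[0,0,0.12,0,1],[0,0,0,0,1]]'; python3 w.py -2.2 7.5 10
python3 - <<'E'
from h import *
for n,box in(('top',(240,100,380,220)),('scene',(220,130,345,250))): crop(vision.get_image(n),box,5,f'pics/{n}2.png')
E
```

```text
clock: 2.98
position: [0.4759, 0.349, 0.0897]
ee_rot: [-1.498, -2.76, 0.0]
force: [0.3, -0.7, 0.7]
width: 1.001
gripper_force: 0.0
w,u,z [-0.8  7.6 89.7] yawerr 0.11 zax [-0.001  0.    -1.   ] t 2.98 F [ 0.3 -0.7  0.7] open mm 92.1 grip 0.0
units x,y,z [np.float64(-0.03), np.float64(-0.0), np.float64(1.99)] turn 0.03
```

View pics/scene2.png

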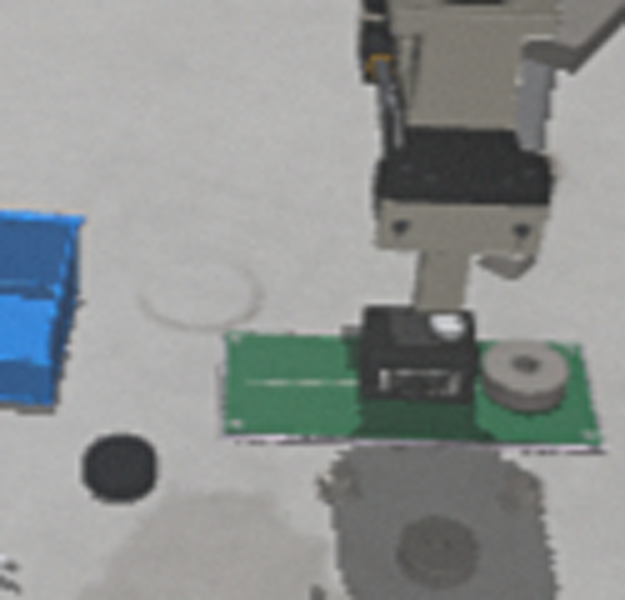

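The scene crop shows the gripper straddling the counter (top centre about (418,335)) with the ring standing clear at (527,375). Next: descend and grip.

```bash
python3 -m creep '[[-0.03,0,0.5,0,1],[0,0,0.5,0,1],[0,0,0.5,0,1],[0,0,0.3,0,1],[0,0,0.14,0,1],[0,0,0,0,1],[0,0,0,0,0.3],[0,0,0,0,0.3],[0,0,0,0,0.3],[0,0,0,0,0.3]]' 15; python3 w.py -2.2 7.5 10
```

```text
clock: 4.32
position: [0.4776, 0.347, 0.0125]
ee_rot: [1.501, 2.76, 0.0]
force: [-0.5, 0.1, -0.1]
width: 0.614
gripper_force: 0.0
w,u,z [-3.5  7.9 12.5] yawerr 0.01 zax [ 0.  0. -1.] t 4.33 F [-0.5  0.1 -0.1] open mm 56.5 grip 0.0
units x,y,z [np.float64(0.03), np.float64(-0.01), np.float64(0.06)] turn 0.0
```

```bash
python3 -m creep '[[0,0,0,0,0.3],[0,0,0,0,0.3],[0,0,0,0,0.3],[0,0,0,0,0.3],[0,0,-0.3,0,0.3],[0,0,-0.2,0,0.3],[0,0,0,0,0.3]]' 15; python3 w.py 50 0 35
```

```text
clock: 5.2
position: [0.4781, 0.3474, 0.0334]
ee_rot: [1.501, 2.759, 0.003]
force: [-0.5, -0.3, -0.3]
width: 0.481
gripper_force: 14.9
w,u,z [-3.4  8.5 33.4] yawerr 0.01 zax [ 0.001  0.001 -1.   ] t 5.2 F [-0.5 -0.3 -0.3] open mm 44.2 grip 14.9
units x,y,z [np.float64(1.34), np.float64(-0.21), np.float64(-0.04)] turn 0.0
```

```bash
python3 -m creep '[[0.4,-0.05,0,0,0.3],[0.5,-0.1,0,0,0.3],[0.4,-0.06,0,0,0.3],[0,0,0,0,0.3],[0,0,0.3,0,0.3],[0,0,0.12,0,0.3],[0,0,0,0,0.3],[0,0,0,0,0.3]]' ; python3 w.py 48.7 0 12.5
```

```text
clock: 6.2
position: [0.4426, 0.3857, 0.0155]
ee_rot: [1.502, 2.759, -0.0]
force: [0.2, -1.0, -1.3]
width: 0.481
gripper_force: 14.9
w,u,z [48.  -0.5 15.5] yawerr -0.04 zax [ 0. -0. -1.] t 6.2 F [ 0.2 -1.  -1.3] open mm 44.3 grip 14.9
units x,y,z [np.float64(0.02), np.float64(0.01), np.float64(0.08)] turn -0.01
```

Lower the last bit, release, and rise above the counter (about 60 mm opening is enough).

```bash
python3 -m creep '[[0.02,0.01,0.07,0,0.3],[0,0,0,0,0.3],[0,0,0,0,0.65],[0,0,0,0,0.65],[0,0,0,0,0.65],[0,0,-0.5,0,0.65],[0,0,-0.6,0,0.65],[-0.5,0,-0.3,0,0.65],[-0.6,0.05,0,0,0.65],[-0.6,0.05,0,0,0.65],[-0.5,0.05,0,0,0.65],[-0.5,0,0,0,0.65]]' ; python3 w.py -60.5 6 8
```

```text
clock: 7.7
position: [0.5067, 0.298, 0.0686]
ee_rot: [1.502, 2.759, -0.0]
force: [0.8, -0.0, 0.2]
width: 0.649
gripper_force: 0.0
w,u,z [-60.5   5.7  68.6] yawerr -0.03 zax [-0. -0. -1.] t 7.7 F [ 0.8 -0.   0.2] open mm 59.7 grip 0.0
units x,y,z [np.float64(-0.0), np.float64(0.01), np.float64(1.51)] turn -0.01
```

```bash
python3 -m creep '[[0,0,0.5,0,0.65],[0,0,0.5,0,0.65],[0,0,0.35,0,0.65],[0,0,0.15,0,0.65],[0,0,0,0,0.65],[0,0,0,0,0.3],[0,0,0,0,0.3],[0,0,0,0,0.3],[0,0,0,0,0.3]]' 12; python3 w.py -60.5 0 8
```

```text
clock: 8.82
position: [0.5063, 0.2998, 0.0093]
ee_rot: [1.501, 2.759, 0.002]
force: [-1.1, -0.0, 3.7]
width: 0.476
gripper_force: 12.0
w,u,z [-58.7   6.4   9.3] yawerr 0.01 zax [ 0.001  0.001 -1.   ] t 8.82 F [-1.1 -0.   3.7] open mm 43.8 grip 12.0
units x,y,z [np.float64(-0.05), np.float64(-0.16), np.float64(0.03)] turn 0.0
```

```bash
python3 -m creep '[[0,0,-0.1,0,0.3],[-0.02,-0.08,0,0,0.3],[-0.02,-0.08,0,0,0.3],[0,0,0,0,0.3],[0,0,0.1,0,0.3],[0,0,0,0,0.3],[0,0,0,0,0.65],[0,0,0,0,0.65],[0,0,0,0,0.65],[0,0,-0.4,0,0.65],[0,0,-0.6,0,0.65],[0,0,-0.5,0,0.65]]' 12; python3 w.py -4.7 -122 60
```

```text
clock: 10.32
position: [0.5017, 0.2948, 0.0706]
ee_rot: [1.501, 2.759, 0.002]
force: [0.1, 0.3, 1.1]
width: 0.647
gripper_force: 0.0
w,u,z [-60.4  -0.2  70.6] yawerr 0.0 zax [ 0.001  0.001 -1.   ] t 10.32 F [0.1 0.3 1.1] open mm 59.5 grip 0.0
units x,y,z [np.float64(1.39), np.float64(-3.05), np.float64(0.27)] turn 0.0
```

```bash
python3 -m creep '[[0.2,-0.5,0,0,0.6],[0.25,-0.6,0,0,0.6],[0.25,-0.6,0,0,0.6],[0.25,-0.6,0.1,0,0.6],[0.25,-0.5,0.17,0,0.6],[0.19,-0.25,0,0,0.6],[0,0,0,0,0.6]]'; python3 w.py -4.7 -122 3
python3 - <<'E'
from h import *
im=vision.get_image('top'); crop(im,(240,110,380,250),4,'pics/top3.png')
print('counter',objs(im,(.442,.387),.045,.031,.06)); print('L',objs(im,(.503,.296),.03,.014,.025))
print('na',objs(im,(.3855,.340),.022,.005,.02)); print('nb',objs(im,(.434,.261),.022,.005,.02))
E
```

```text
clock: 11.2
position: [0.3686, 0.2757, 0.0587]
ee_rot: [1.5, 2.76, 0.001]
force: [0.6, -0.1, 0.3]
width: 0.605
gripper_force: 0.0
w,u,z [  -4.1 -122.4   58.7] yawerr 0.07 zax [ 0.     0.001 -1.   ] t 11.2 F [ 0.6 -0.1  0.3] open mm 55.6 grip 0.0
units x,y,z [np.float64(-0.01), np.float64(0.01), np.float64(1.39)] turn 0.02
counter (446, array([0.442 , 0.3879, 0.0385]), array([0.4426, 0.3875]), array([0.0439, 0.06  ]), 30.6, array([0.0351, 0.0382, 0.0427]))
L (233, array([0.5035, 0.2932, 0.0183]), array([0.5032, 0.2934]), array([0.0435, 0.0429]), 2.7, array([0.0162, 0.0183, 0.0204]))
na (34, array([0.3859, 0.3403, 0.0102]), array([0.386 , 0.3407]), array([0.0176, 0.016 ]), 50.2, array([0.0065, 0.0106, 0.0136]))
nb None
```

View pics/top3.png

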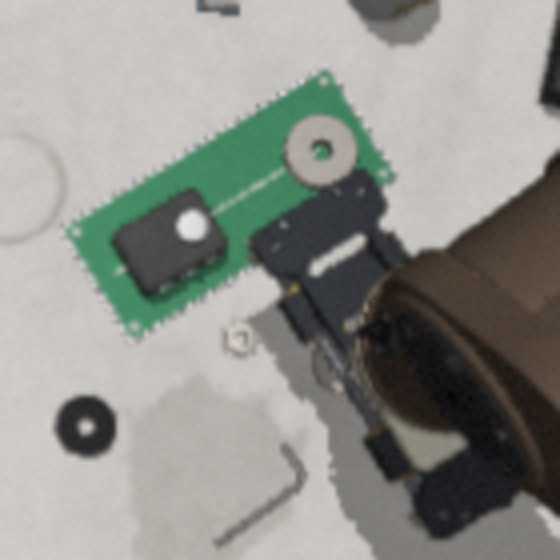

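The top crop shows the counter at (172,243) and the large ring at (321,150), both straddling the white line with a wide gap between, and the gripper is over the small ring. Next: descend and grip the small ring.

```bash
python3 -m creep '[[-0.01,0.01,0.4,0,0.6],[0,0,0.4,0,0.6],[0,0,0.35,0,0.6],[0,0,0.18,0,0.6],[0,0,0,0,0.6],[0,0,0,0,0.2],[0,0,0,0,0.2],[0,0,0,0,0.2],[0,0,0,0,0.2],[0,0,0,0,0.2]]' 12; python3 w.py -9.3 0 50
```

```text
clock: 12.5
position: [0.3696, 0.2752, 0.0051]
ee_rot: [1.501, 2.759, 0.001]
force: [-0.7, -0.0, 6.9]
width: 0.406
gripper_force: 12.0
w,u,z [  -5.1 -121.8    5.1] yawerr 0.01 zax [ 0.001  0.001 -1.   ] t 12.5 F [-0.7 -0.   6.9] open mm 37.3 grip 12.0
units x,y,z [np.float64(-0.11), np.float64(3.05), np.float64(-1.12)] turn 0.0
```

```bash
python3 -m creep '[[0,0,-0.4,0,0.2],[0,0,-0.5,0,0.2],[0,0.4,0,0,0.2],[-0.03,0.6,0,0,0.2],[-0.03,0.6,0,0,0.2],[-0.03,0.6,0,0,0.2],[-0.03,0.5,0,0,0.2],[0,0.33,0.1,0,0.2],[0,0,0.3,0,0.2],[0,0,0.25,0,0.2],[0,0,0,0,0.2],[0,0,0,0,0.2]]' 12; python3 w.py -9.8 -0.2 10
```

```text
clock: 14.0
position: [0.4733, 0.3366, 0.0148]
ee_rot: [-1.501, -2.76, 0.0]
force: [-0.3, 0.9, -0.9]
width: 0.404
gripper_force: 12.0
w,u,z [-9.9 -1.4 14.8] yawerr 0.01 zax [-0. -0. -1.] t 14.0 F [-0.3  0.9 -0.9] open mm 37.2 grip 12.0
units x,y,z [np.float64(0.0), np.float64(0.03), np.float64(0.12)] turn 0.0
```

```bash
python3 -m creep '[[0,0.03,0.1,0,0.2],[0,0,0.02,0,0.2],[0,0,0,0,0.6],[0,0,0,0,0.6],[0,0,0,0,0.6],[0,0,-0.4,0,0.5],[0,0,-0.6,0,0.5],[0,0,-0.5,0,0.5],[0.3,-0.4,0,0,0.45],[0.4,-0.6,0,0,0.45],[0.4,-0.6,0,0,0.45],[0.2,-0.27,0,0,0.45]]' 12; python3 -m creep '[[0,0,0,0,0.45]]'; python3 w.py 41.7 -75 2.5
python3 - <<'E'
from h import *
for n,box in (('top',(240,110,380,250)),('scene',(220,150,380,270))):
  im=vision.get_image(n); crop(im,box,4,f'pics/{n}4.png')
  print('L',objs(im,(.503,.294),.026,.014,.025)); print('S',objs(im,(.474,.338),.024,.012,.025)); print('counter',objs(im,(.442,.387),.045,.031,.06))
  print('na',objs(im,(.3835,.340),.022,.005,.02)); print('nb',objs(im,(.432,.26),.022,.005,.02))
E
```

```text
clock: 15.5
position: [0.3824, 0.3407, 0.0708]
ee_rot: [-1.5, -2.76, -0.001]
force: [0.1, -0.4, 0.1]
width: 0.452
gripper_force: 0.0
clock: 15.62
position: [0.3835, 0.341, 0.0706]
ee_rot: [1.5, 2.76, 0.001]
force: [0.2, -0.2, 0.8]
width: 0.449
gripper_force: 0.0
w,u,z [ 42.6 -74.4  70.6] yawerr 0.08 zax [ 0.001  0.001 -1.   ] t 15.62 F [ 0.2 -0.2  0.8] open mm 41.3 grip 0.0
units x,y,z [np.float64(-0.02), np.float64(-0.01), np.float64(1.7)] turn 0.02
L (139, array([0.5097, 0.2983, 0.0183]), array([0.5103, 0.2987]), array([0.0258, 0.0454]), 40.9, array([0.0163, 0.0182, 0.0204]))
S (41, array([0.4748, 0.3316, 0.0164]), array([0.4712, 0.3342]), array([0.0135, 0.0377]), 40.5, array([0.0142, 0.0166, 0.0182]))
counter (167, array([0.4336, 0.3968, 0.0383]), array([0.4429, 0.3876]), array([0.0434, 0.06  ]), 32.1, array([0.0348, 0.0379, 0.0422]))
na None
nb None
L (164, array([0.4982, 0.2917, 0.0194]), array([0.5   , 0.2929]), array([0.0434, 0.042 ]), 25.6, array([0.0172, 0.0196, 0.0211]))
S (9, array([0.4734, 0.3207, 0.0168]), array([0.4677, 0.3217]), array([0.0055, 0.03  ]), 81.9, array([0.0141, 0.0175, 0.019 ]))
counter (47, array([0.4224, 0.4056, 0.038 ]), array([0.4257, 0.4079]), array([0.0426, 0.0079]), 32.6, array([0.0346, 0.0386, 0.0406]))
na (47, array([0.3813, 0.3392, 0.0105]), array([0.382 , 0.3394]), array([0.0166, 0.0193]), 87.2, array([0.0063, 0.0113, 0.0134]))
nb (39, array([0.4296, 0.26  , 0.0111]), array([0.4306, 0.2605]), array([0.0177, 0.0151]), 27.9, array([0.007 , 0.0121, 0.0139]))
```

View pics/top4.png

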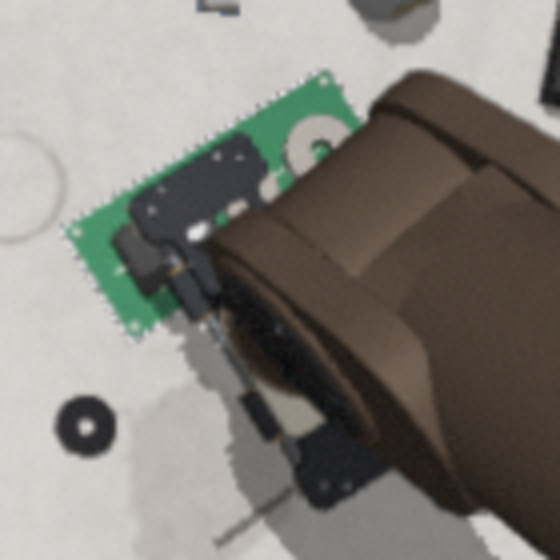

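View pics/scene4.png

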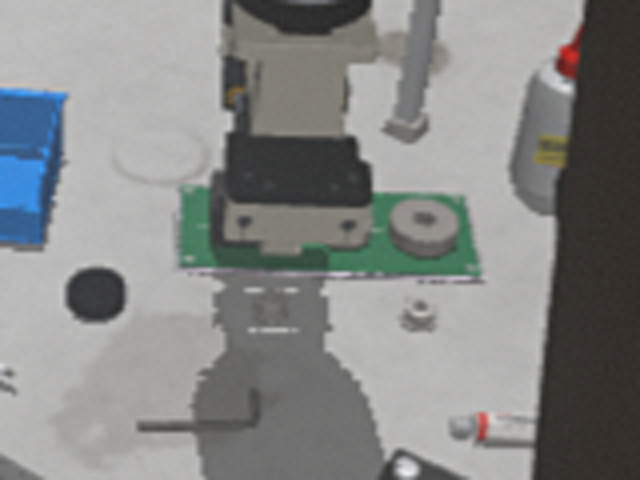

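The scene crop shows the gripper over nut a (its shadow frames the nut at (268,308)), the large ring at (424,228) and nut b at (420,315). Nothing is disturbed.

```bash
python3 -m creep '[[-0.02,-0.01,0.5,0,0.45],[0,0,0.5,0,0.45],[0,0,0.4,0,0.45],[0,0,0.27,0,0.45],[0,0,0,0,0.45],[0,0,0,0,0.1],[0,0,0,0,0.1],[0,0,0,0,0.1],[0,0,0,0,0.1]]' 8; python3 w.py 41.7 -75 2.5
```

```text
clock: 16.85
position: [0.3839, 0.3399, 0.0035]
ee_rot: [1.501, 2.76, 0.001]
force: [-0.0, -0.5, 2.6]
width: 0.212
gripper_force: 8.1
w,u,z [ 41.4 -74.7   3.5] yawerr 0.02 zax [ 0.001  0.001 -1.   ] t 16.85 F [-0.  -0.5  2.6] open mm 19.5 grip 8.1
units x,y,z [np.float64(0.01), np.float64(-0.01), np.float64(0.03)] turn 0.0
```

```bash
python3 -m creep '[[0,0,-0.4,0,0.1],[0,0,-0.7,0,0.1],[0,0,-0.7,0,0.1],[0.5,-0.1,-0.2,0,0.1],[0.6,-0.2,0,0,0.1],[0.6,-0.2,0,0,0.1],[0.5,-0.2,0,0,0.1],[0,0,0,0,0.1]]' 8; python3 w.py -9.3 0 40
python3 - <<'E'
from h import *
im=vision.get_image('top'); crop(im,(240,110,380,250),4,'pics/top5.png')
print('L',objs(im,(.503,.294),.026,.014,.025)); print('S',objs(im,(.476,.338),.024,.012,.025)); print('counter',objs(im,(.442,.387),.045,.031,.06)); print('nb',objs(im,(.434,.261),.022,.005,.02))
im=vision.get_image('scene'); crop(im,(220,150,380,270),4,'pics/scene5.png')
E
```

```text
clock: 17.85
position: [0.311, 0.3994, 0.084]
ee_rot: [-1.497, -2.761, -0.001]
force: [0.7, -0.0, -0.7]
width: 0.209
gripper_force: 7.7
w,u,z [ 131.  -103.5   84. ] yawerr 0.19 zax [-0.     0.001 -1.   ] t 17.85 F [ 0.7 -0.  -0.7] open mm 19.3 grip 7.7
units x,y,z [np.float64(-3.51), np.float64(2.59), np.float64(1.1)] turn 0.05
L (237, array([0.5033, 0.2931, 0.0183]), array([0.503 , 0.2934]), array([0.0435, 0.0431]), 2.3, array([0.0161, 0.0182, 0.0204]))
S (176, array([0.4754, 0.3375, 0.0163]), array([0.4759, 0.3377]), array([0.0354, 0.0374]), 1.2, array([0.0143, 0.0162, 0.0184]))
counter (439, array([0.4426, 0.3876, 0.0385]), array([0.4428, 0.3871]), array([0.0439, 0.0602]), 31.6, array([0.0355, 0.0379, 0.043 ]))
nb (39, array([0.4342, 0.261 , 0.0102]), array([0.4341, 0.2608]), array([0.0163, 0.0188]), 42.0, array([0.0069, 0.0102, 0.0134]))
```

View pics/top5.png

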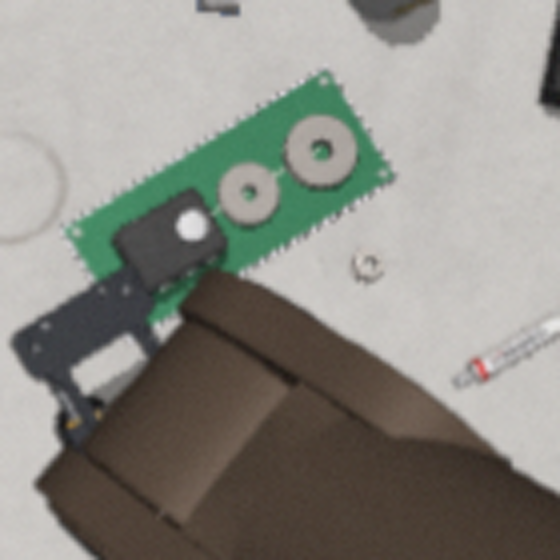

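The top crop shows counter (170,240), small ring (249,194) and large ring (321,150) in a row along the line with about 1 cm gaps; nut b is at (366,266). Now carrying nut a over the small ring.

```bash
python3 -m creep '[[-0.3,0.2,0,0.05,0.1],[-0.5,0.4,0,0,0.1],[-0.6,0.45,0,0,0.1],[-0.6,0.45,0,0,0.1],[-0.6,0.45,0,0,0.1],[-0.5,0.4,0,0,0.1],[-0.42,0.23,0.1,0,0.1],[0,0,0.5,0,0.1],[0,0,0.5,0,0.1],[0,0,0.2,0,0.1],[0,0,0,0,0.1],[0,0,0,0,0.1]]' 8; python3 w.py -9.7 -0.3 21
```

```text
clock: 19.45
position: [0.4758, 0.3357, 0.0318]
ee_rot: [1.506, 2.757, 0.001]
force: [0.3, 0.5, 0.8]
width: 0.216
gripper_force: 7.7
w,u,z [-11.9   0.2  31.8] yawerr -0.19 zax [ 0.001  0.001 -1.   ] t 19.45 F [0.3 0.5 0.8] open mm 19.9 grip 7.7
units x,y,z [np.float64(0.06), np.float64(-0.01), np.float64(0.27)] turn -0.05
```

```bash
python3 -m creep '[[0.05,-0.01,0.1,0,0.1],[0,0,0.14,0,0.1],[0,0,0,0,0.1],[0,0,0,0,0.1]]' 8; python3 w.py -9.7 -0.3 21
```

```text
clock: 19.95
position: [0.4739, 0.337, 0.0215]
ee_rot: [-1.506, -2.757, 0.0]
force: [-0.1, -0.4, -0.6]
width: 0.21
gripper_force: 7.7
w,u,z [-9.8 -0.7 21.5] yawerr -0.19 zax [-0. -0. -1.] t 19.95 F [-0.1 -0.4 -0.6] open mm 19.3 grip 7.7
units x,y,z [np.float64(0.0), np.float64(0.01), np.float64(0.01)] turn -0.05
```

Release, rise, and go to nut b (w −51, u −77.5).

```bash
python3 -m creep '[[0,0,0.02,0,0.1],[0,0,0,0,0.1],[0,0,0,0,0.4],[0,0,0,0,0.4],[0,0,0,0,0.4],[0,0,-0.3,0,0.4],[0,0,-0.6,0,0.45],[-0.15,-0.3,-0.4,-0.05,0.45],[-0.3,-0.6,0,0,0.45],[-0.3,-0.6,0,0,0.45],[-0.28,-0.42,0,0,0.45],[0,0,0,0,0.45]]' 8; python3 w.py -51 -77.5 2.5
python3 - <<'E'
from h import *
im=vision.get_image('top'); crop(im,(240,110,380,250),4,'pics/top6.png')
print('S',objs(im,(.476,.338),.024,.012,.020),'nut',objs(im,(.476,.338),.024,.024,.035))
im=vision.get_image('scene'); crop(im,(250,150,390,270),4,'pics/scene6.png')
print('S',objs(im,(.473,.337),.024,.012,.020),'nut',objs(im,(.473,.337),.024,.024,.035),'nb',objs(im,(.430,.26),.022,.005,.02))
E
```

```text
clock: 21.45
position: [0.4316, 0.2596, 0.0735]
ee_rot: [1.503, 2.758, 0.0]
force: [1.1, 1.0, -0.2]
width: 0.448
gripper_force: 0.0
w,u,z [-51.9 -78.2  73.5] yawerr -0.08 zax [ 0.  0. -1.] t 21.45 F [ 1.1  1.  -0.2] open mm 41.2 grip 0.0
units x,y,z [np.float64(0.02), np.float64(0.02), np.float64(1.78)] turn -0.02
S (132, array([0.475 , 0.3383, 0.0164]), array([0.4756, 0.3378]), array([0.0354, 0.0373]), 1.5, array([0.0142, 0.0165, 0.0187])) nut (33, array([0.4748, 0.3369, 0.0277]), array([0.4748, 0.3368]), array([0.0163, 0.0176]), 34.1, array([0.0255, 0.0277, 0.03  ]))
S (74, array([0.4663, 0.3336, 0.0172]), array([0.4706, 0.3356]), array([0.0326, 0.0362]), 17.9, array([0.0147, 0.0177, 0.0194])) nut (37, array([0.471 , 0.3357, 0.0281]), array([0.471 , 0.3366]), array([0.0157, 0.0165]), 51.8, array([0.0252, 0.0282, 0.0308])) nb (45, array([0.4296, 0.2596, 0.0106]), array([0.4307, 0.2602]), array([0.0172, 0.0176]), 75.1, array([0.0059, 0.0116, 0.0137]))
```

View pics/scene6.png

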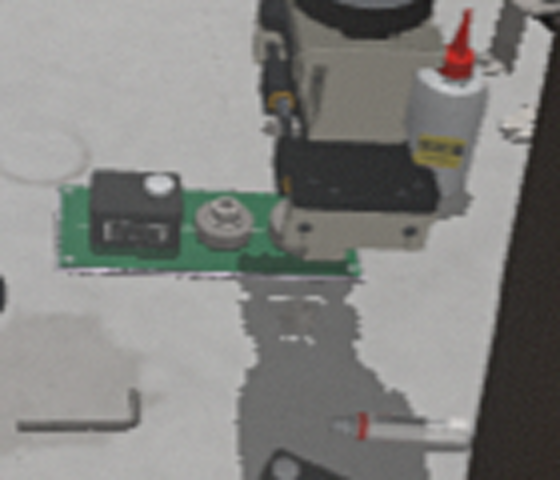

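The scene crop shows nut a sitting flat and centred on the small ring (225,220), with the gripper above nut b (its shadow at (297,310)). Next: take nut b.

```bash
python3 -m creep '[[0.01,0.02,0.5,0,0.45],[0,0,0.5,0,0.45],[0,0,0.45,0,0.45],[0,0,0.3,0,0.45],[0,0,0,0,0.45],[0,0,0,0,0.1],[0,0,0,0,0.1],[0,0,0,0,0.1],[0,0,0,0,0.1]]' 8; python3 w.py -61.9 -0.3 70
```

```text
clock: 22.68
position: [0.4325, 0.2617, 0.0031]
ee_rot: [1.501, 2.759, 0.001]
force: [-0.1, 0.9, 3.2]
width: 0.219
gripper_force: 8.2
w,u,z [-50.6 -76.3   3.1] yawerr 0.01 zax [ 0.001  0.001 -1.   ] t 22.68 F [-0.1  0.9  3.2] open mm 20.2 grip 8.2
units x,y,z [np.float64(-0.28), np.float64(1.9), np.float64(-1.67)] turn 0.0
```

```bash
python3 -m creep '[[0,0,-0.4,0,0.1],[0,0,-0.5,0,0.1],[0,0,-0.4,0,0.1],[-0.05,0.3,0,0,0.1],[-0.07,0.5,0,0,0.1],[-0.07,0.6,0,0,0.1],[-0.07,0.5,0.1,0,0.1],[0,0,0.4,0,0.1],[0,0,0.2,0,0.1],[0,0,0,0,0.1],[0,0,0,0,0.1]]' 8; python3 w.py -61 -0.3 22.3
```

```text
clock: 24.05
position: [0.5013, 0.2939, 0.0268]
ee_rot: [-1.501, -2.76, 0.0]
force: [1.0, -0.1, -0.0]
width: 0.216
gripper_force: 7.8
w,u,z [-60.9  -1.1  26.8] yawerr 0.01 zax [-0. -0. -1.] t 24.05 F [ 1.  -0.1 -0. ] open mm 19.9 grip 7.8
units x,y,z [np.float64(-0.0), np.float64(0.02), np.float64(0.11)] turn 0.0
```

Lower, release, rise, and back away to the left for a check.

```bash
python3 -m creep '[[0,0.02,0.11,0,0.1],[0,0,0,0,0.1],[0,0,0.01,0,0.1],[0,0,0,0,0.4],[0,0,0,0,0.4],[0,0,0,0,0.4],[0,0,-0.3,0,0.4],[0,0,-0.7,0,0.4],[0,0,-0.8,0,0.4],[0,0,-0.8,0,0.4],[0,-0.8,-0.3,0,0.4],[0.4,-0.8,0,0,0.4]]' 8; python3 -m creep '[[0.8,-0.8,0,0,0.4],[0.8,-0.5,0,0,0.4],[0.8,0,0,0,0.4],[0.8,0,0,0,0.4],[0.8,0,0,0,0.4],[0,0,0,0,0.4]]'; python3 w.py
python3 - <<'E'
from h import *
im=vision.get_image('top'); crop(im,(240,110,380,250),4,'pics/top7.png')
for k,c in(('S',(.476,.338)),('L',(.503,.2935))): print(k,objs(im,c,.024,.012,.021),'nut',objs(im,c,.024,.024,.038))
print('counter',objs(im,(.442,.387),.045,.031,.06))
im=vision.get_image('scene'); crop(im,(250,150,390,270),4,'pics/scene7.png')
for k,c in(('S',(.473,.337)),('L',(.5,.293))): print(k,objs(im,c,.024,.012,.021),'nut',objs(im,c,.024,.024,.038))
E
```

```text
clock: 25.55
position: [0.4407, 0.2723, 0.1399]
ee_rot: [1.504, 2.756, 0.004]
force: [0.3, 0.7, -0.3]
width: 0.401
gripper_force: 0.0
clock: 26.3
position: [0.3078, 0.3815, 0.1387]
ee_rot: [-1.495, -2.762, -0.002]
force: [-0.1, -1.2, -0.1]
width: 0.4
gripper_force: 0.0
w,u,z [ 117.7 -115.9  138.7] yawerr 0.24 zax [ 0.     0.002 -1.   ] t 26.3 F [-0.1 -1.2 -0.1] open mm 36.8 grip 0.0
S (143, array([0.4754, 0.3382, 0.0167]), array([0.4757, 0.3378]), array([0.0355, 0.0374]), 1.4, array([0.014 , 0.0167, 0.0191])) nut (36, array([0.4746, 0.3373, 0.0283]), array([0.4747, 0.3373]), array([0.016, 0.017]), 29.0, array([0.0253, 0.0289, 0.0307]))
L (193, array([0.5028, 0.2935, 0.018 ]), array([0.5036, 0.2929]), array([0.0421, 0.0448]), 46.2, array([0.0155, 0.0182, 0.0201])) nut (36, array([0.5038, 0.2931, 0.0295]), array([0.5038, 0.2936]), array([0.0168, 0.0176]), 35.9, array([0.0275, 0.0297, 0.0307]))
counter (389, array([0.4452, 0.3873, 0.0386]), array([0.4428, 0.3873]), array([0.0437, 0.06  ]), 31.8, array([0.0356, 0.0382, 0.043 ]))
S (75, array([0.4662, 0.334 , 0.0176]), array([0.4718, 0.3357]), array([0.0365, 0.0345]), 29.8, array([0.0153, 0.018 , 0.0195])) nut (35, array([0.471 , 0.3358, 0.0282]), array([0.4722, 0.3361]), array([0.0181, 0.0163]), 36.6, array([0.0256, 0.0288, 0.0304]))
L (105, array([0.4933, 0.2892, 0.0186]), array([0.4998, 0.292 ]), array([0.0432, 0.0417]), 45.4, array([0.0155, 0.0193, 0.0205])) nut (37, array([0.4993, 0.2925, 0.0299]), array([0.5001, 0.2928]), array([0.0158, 0.0171]), 8.6, array([0.0259, 0.0307, 0.0329]))
```

View pics/top7.png

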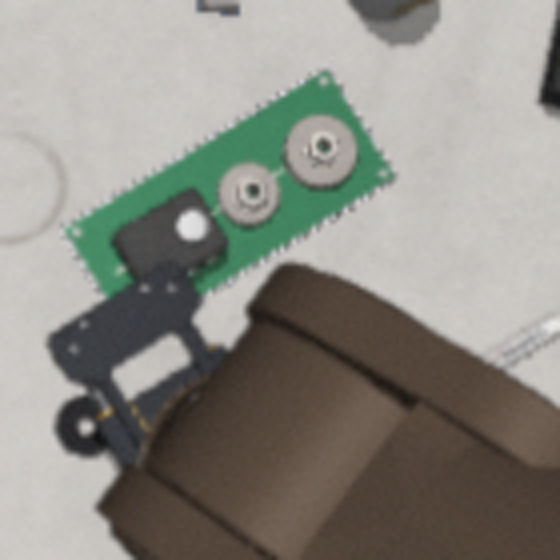

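View pics/scene7.png

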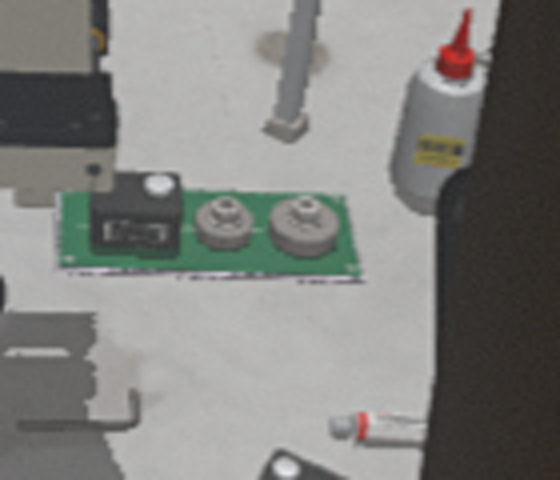

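The row stands on the line as counter, small ring (249,194 in the top crop) and large ring (321,150), with both nuts flat and centred within about 1 mm. The gripper is clear.

```bash
python3 -c "from cell import sign_off; print(sign_off())"
```

```text
the job is handed in; nothing more can be done
None
```

The job is handed in at about 26 s: counter, small ring and large ring stand in a row within about 2 mm of the white line, with gaps of about 1 cm and a nut flat and centred on each ring.

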